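Open the push-and-turn safety cap of a solvent canister

TASK

Open the red canister: press its black winged safety cap down against the spring until it bottoms, keep it pressed while you turn it counter-clockwise (seen from above) as far as it goes, then lift the cap off and put it in the empty clear tray with the blue tab, and let go. Do not force the cap: neither ram it down, twist nor tug it against its lock with more than about 30 N, and leave the other things on the bench where they are.

Things in the scene. Friction and masses are not known exactly. Their poses are not given: they have to be found in the camera images.
- cap_wing (a point): Centre of the grip wing of the black push-and-turn safety cap: an upright bar 46 mm long (point's x), 16 mm thick (y), 36 mm high (18 mm above and below the point); z up, the cap's axis. It stands on a round cap 62 mm across whose flat top is 17 mm and whose rim's lower edge is 40 mm below the point. Cap mass about 90 g.
- cap: The same cap; origin at the underside of its lug, its lowest point, on its axis 48 mm below cap_wing; same axes. Lug: cross bar 34 x 7 mm, 5 mm thick, along x, under a 9 mm stem. A spring pushes the locked cap up with about 6 N, plus 0.4 N per mm pressed. At release the lug meets the slot and the spring lifts the cap 4 mm above its locked height; then it draws straight up.
- mouth (a point): Centre of the canister's mouth, on its axis, 120 mm above the bench; z up, release slot along x. Locked wing: 65 deg (1.13 rad) clockwise from this x (seen from above; half a turn is the same), cap_wing 37 mm above this point; at 60 mm above, the lug is out. Turn the pressed cap 65 deg counter-clockwise to release (within about 5 deg); a hard stop lies some 6 deg beyond.
- lock (a point): Point on the canister's axis 114 mm above the bench: ceiling of the hidden locking pocket that the spring holds the lug against. The pocket's depth is unknown, 2 to 11 mm: pressed down that far the cap can turn (before, only about 3 deg of play). 1.2 mm below that (3.2 to 12.2 mm below the locked height) it meets a stiff rubber floor, about 20 N per mm, so how far to press must be felt.
- canister: Red solvent canister, 96 mm in diameter, with a 48 mm steel neck from 90 to 120 mm height, fixed to the bench by a 120 mm square foot 6 mm thick. Origin on the bench on its axis, axes as at point mouth.
- tray: Open clear plastic tray with a white lining and a blue tab on one side, fixed to the bench: 150 x 150 mm outside, 142 x 142 mm inside, walls 35 mm high and 4 mm thick, inner floor 5 mm above the bench. Origin at the centre of its underside, x and y along its sides, z up.
- socket_wrench: bystander: chrome socket wrench lying flat, 220 mm long, up to 38 mm high; origin below the middle of its handle
- stud_punch: bystander: yellow plastic stud punch lying flat, 180 mm long, 30 mm high; origin on the bench at its middle
- flashlight: bystander: aluminium flashlight lying flat, 145 mm long, 44 mm high; origin on the bench at its middle
- hex_keys: bystander: black plastic holder, 35 x 100 mm, 30 mm high, with six upright steel hex keys up to 100 mm high; origin at the middle of its underside
- tape_roll: bystander: blue ring of tape lying flat, 90 mm across, 24 mm high; origin at the middle of its underside
- screwdriver: bystander: orange-handled screwdriver lying flat, about 200 mm long; origin on the bench near its middle
Mind the look-alikes: they are no part of the job. What is meant by the canister is not purple, and is the smaller of those in its own colour. Leave any green look-alike of the cap alone.

How it is judged:
On the way:
1. the cap is off: its lug is drawn clear above the mouth of the canister (z of cap_wing in the frame of mouth above 0.06 m and horizontal distance between cap_wing and mouth below 0.03 m), for 0.05 s.
At the end, for the whole second after the job is handed in: The cap is off the canister and lies at rest on the floor of the clear tray, any way up, within its walls: its wing centre within 56 mm of the tray's centre along both sides and below 66 mm above the bench (x of cap_wing in the frame of tray between -0.056 and 0.056 m and y of cap_wing in the frame of tray between -0.056 and 0.056 m and z of cap_wing in the frame of tray below 0.066 m and contact force between cap and tray above 0.1 N and linear speed of cap below 0.02 m/s); the robot touches nothing.
It fails at once if the cap was forced: more than 34 N between cap and canister (contact force between cap and canister above 34 N).
It fails at once if another thing on the bench was moved more than 40 mm (distance of any of socket_wrench, stud_punch, flashlight, hex_keys, tape_roll, screwdriver from where it was at the start of the episode above 0.04 m).
It also fails if it takes over 72 s, if anything falls off the work surface, if the arm or the gripper's body presses on something with over 40 N, if the wrist force passes 120 N, or if a joint passes its speed limit or range.

ROBOT

A 7-joint arm with a two-finger parallel gripper is mounted at the origin on the work surface. World frame = base frame: x ahead of the robot, y to its left, z up, the work surface at z = 0. Lengths are in m, angles in rad, forces in N, time in s.
With the tool pointing down it reaches from about 0.4 to 0.75 m from the base axis. Payload 19.5 kg.
Tool frame: the origin (TCP) lies on the centre line of the jaws, within the pads' length; the fingertips stand 25 mm ahead of it and the grasp point (between the pads) lies 6 mm ahead of it; z points along the fingers, y is the direction in which the jaws open and shut (so a half turn about z gives the same grasp; the last joint's range is limited). The gripper opens to 85 mm and grips with 20 to 120 N. Pads are 22 mm wide; open, the fingers measure 114 mm over their backs; the gripper's body (76 mm by 85 mm) begins 54 mm behind the grasp point. The pads swing forward as they close: fully open they stand 13 mm farther back than shut.
Start: joints at [-0.042, 0.707, -0.028, 1.485, 0.022, 0.951, -0.075], TCP at [0.575, 0, 0.256] pointing down, gripper open.
Joint ranges: [-2.71, 2.71], [-0.32, 2.16], [-1.57, 1.52], [0, 2.45], [-1.46, 4.6], [0, 2.02], [-2.83, 2.83]. Speed limits (rad/s): [1.89, 1.89, 2.57, 2.57, 3.01, 3.01, 3.01].

INTERFACE

Orientations are given as a rotation vector (axis times angle).
In Python, from bench import manip gives the robot as it stands. The module is installed in compiled form; this text tells all that it offers.
- The arm moves only by the tool drive_tool, never from a script. Its argument "deltas" is a list of rows, each an object with "gripper": the finger opening in mm, from 0 to 85.4; "linear": the shift along the tool's x, y, z in mm, a list of three; "yaw": the turn about the tool's z in rad. In form: [{"gripper": gripper, "linear": [dx, dy, dz], "yaw": yaw}, ...]. A call has exactly 8 rows; each row shifts and turns the pose as measured when the row begins, along the tool's axes as they then stand; what a row does not reach is not made up. A row lasts 1/8 s, in which the tool goes at most 62.5 mm and 10.7 degrees, less where a joint would pass 70% of its speed; a pose out of reach is approached as far as the arm can. A call with a gripper value outside its range is refused whole. The fingers move at their own pace and stop on an object; "force" is the grip in N (left out, the last holds). Time passes only in rows, so rows that do not move let the fingers close, or fill a call up. It gives the time, the measured TCP pose, the force and the opening at its end, in the units of the state.
- manip.observe(): the state, without advancing time (a new reading comes with each control period).
- manip.snapshot(name): name is "scene" or "side" or "wrist"; returns the picture (480x640x3 uint8, red, green, blue); there is no depth.
- manip.camera_model(name): a dict with "fov_y" (degrees; the focal length in pixels is half the picture's height over the tangent of half this angle, whatever the lens; pixels are square), "cx", "cy" (the principal point, pixels), "R" (3x3) and "t" (3): a world point X has camera coordinates R X + t; the wrist camera has in their place "mount" (4x4, takes a point from camera to tool coordinates, whose origin is the TCP and whose axes are the flange's). Camera axes: x right, y down, z forward; pixel columns grow to the right and rows downward; lengths in m; the calibration is good to about 2 mm. A picture is of the moment at which its call begins: read the wrist's pose just before it. camera_model takes no time and is no camera call.
- manip.job_done(): hands the job in, once; it reports no verdict.
Trained networks look in the newest picture that a camera, given by its name, has taken for a name from the list of things; names that differ only in an ending like _2 or _b are one class to them, and where a whole thing is asked for, a point or a joint stands for the part that bears it (a point fixed in the world has none). Each returns a list of dicts, best first, with "confidence" (0 to 1); they miss things now and then, are a little off and sometimes report something else, mostly with a low value. They report only what shows in the picture. A call takes as long as a camera call. They do not tell look-alikes from the thing itself.
- manip.cut_out(camera, name): "pixels" (480x640 bool, what is visible of it) and "centre" ([row, column] in pixels, amid what is visible of it).
The state is a dict: "clock": time; "q": joint angles; "qvel": joint speeds; "tau": joint torques, N m; "tcp_pos": TCP position; "eef_rot": TCP orientation; "force": force on the tool from outside, world axes, zero at the start; "ft_torque": the same for the moment, N m; "gripper_width": finger opening in m.
Only numpy, scipy, OpenCV 4.12 (cv2) and the standard library are available. Lean on these libraries where they do the work, as an engineer would, in place of code of your own. Each camera call takes 0.05 s, during which the arm holds its last target.

## Working session

There is one attempt and no reset: what is moved stays moved. The work goes in short steps, Python scripts to look and compute and a tool call to move; the robot and the scene stay as the last step left them, time stands still between calls to the robot, and variables do not carry over. Pictures are saved under pics/ and viewed, and the job is handed in when it is done.

Besides the shell and the picture viewer there is one more tool, called after "Emit:" as name(argument=value, ...), one argument or row to a line, values as JSON. drive_tool: Moves the arm, as the interface text tells. Its arguments: {"type":"object","properties":{"deltas":{"type":"array","items":{"type":"object","properties":{"gripper":{"type":"number"},"linear":{"type":"array","items":{"type":"number"}},"yaw":{"type":"number"}}}},"force":{"type":"number"}},"required":["deltas"]}

```bash
mkdir -p pics; python3 - <<'E'
from bench import manip
import cv2,numpy as np
s=manip.observe();print({k:np.round(v,4) for k,v in s.items()})
for n in ["scene","side","wrist"]:
    im=manip.snapshot(n);cv2.imwrite(f"pics/{n}0.png",im[:,:,::-1])
    m=manip.camera_model(n);print(n,{k:np.round(v,4).tolist() for k,v in m.items()})
E
```

```text
{'clock': np.float64(0.0), 'q': array([-0.0417,  0.7071, -0.0276,  1.485 ,  0.022 ,  0.9509, -0.0755]), 'qvel': array([ 0.0001,  0.0012, -0.0005,  0.0012,  0.0017,  0.0012, -0.0002]), 'tau': array([-3.40000e-03, -8.83211e+01,  1.23310e+00, -2.36173e+01,
        1.67000e-02,  6.40000e-03, -0.00000e+00]), 'tcp_pos': array([0.5748, 0.    , 0.2558]), 'eef_rot': array([-2.2209e+00, -2.2209e+00,  1.3000e-03]), 'force': array([0.6917, 0.2844, 0.7139]), 'ft_torque': array([0.0285, 0.0449, 0.0126]), 'gripper_width': np.float64(0.0855)}
scene {'fov_y': 48.6872, 'cx': 324.6751, 'cy': 228.3501, 'R': [[0.7084, 0.7056, 0.0159], [0.567, -0.5555, -0.6083], [-0.4204, 0.4399, -0.7936]], 't': [-0.3883, -0.2384, 1.4445]}
side {'fov_y': 55.8357, 'cx': 312.9132, 'cy': 233.7025, 'R': [[0.8373, -0.5467, 0.0041], [-0.3795, -0.5865, -0.7156], [0.3936, 0.5976, -0.6985]], 't': [-0.467, 0.2811, 1.1027]}
wrist {'fov_y': 71.8736, 'cx': 313.3979, 'cy': 244.7563, 'mount': [[0.0003, -0.9447, -0.3278, 0.0857], [1.0, 0.0002, 0.0003, -0.0001], [-0.0002, -0.3278, 0.9447, -0.1185], [0.0, 0.0, 0.0, 1.0]]}
```

View pics/scene0.png

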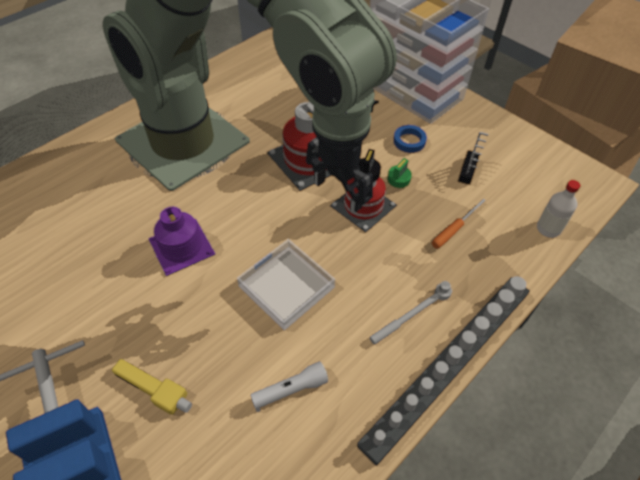

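View pics/side0.png

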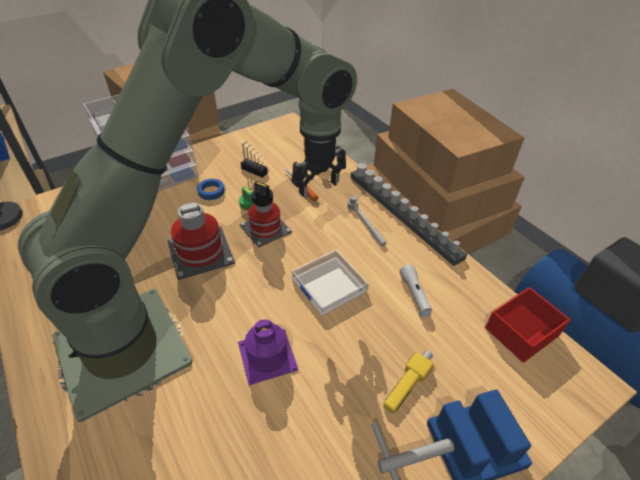

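View pics/wrist0.png

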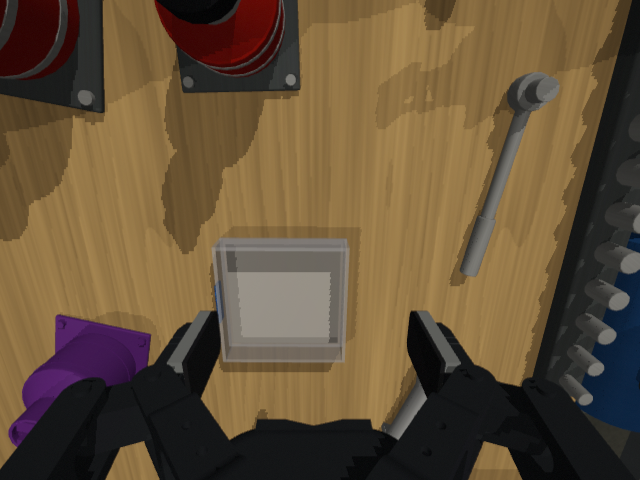

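The wrist view shows the tray at (282,300) with its blue tab on the left, and the small red canister at (240,40), cut off by the frame. In the side view, the small red canister with the black cap is at (265,215), the larger red one at (195,235) and the tray at (330,282). In the scene view, the cap is at about (368,165), partly behind the gripper.

```bash
cat > h.py <<'E'
from bench import manip
import cv2,numpy as np
from scipy.spatial.transform import Rotation as Ro
def cam(n,s=None):
    m=manip.camera_model(n);f=240/np.tan(np.radians(m["fov_y"])/2)
    if n=="wrist":
        s=s or manip.observe()
        T=np.eye(4);T[:3,:3]=Ro.from_rotvec(s["eef_rot"]).as_matrix();T[:3,3]=s["tcp_pos"]
        W=T@np.array(m["mount"]);R=W[:3,:3].T;t=-R@W[:3,3]
    else: R=np.array(m["R"]);t=np.array(m["t"])
    return f,m["cx"],m["cy"],R,t
def ray(c,r,k):
    f,cx,cy,R,t=c
    d=R.T@np.array([(k-cx)/f,(r-cy)/f,1]);return -R.T@t,d/np.linalg.norm(d)
def atz(c,r,k,z):
    o,d=ray(c,r,k);return o+d*(z-o[2])/d[2]
def tri(rs):
    A=0;b=0
    for o,d in rs:
        P=np.eye(3)-np.outer(d,d);A=A+P;b=b+P@o
    return np.linalg.solve(A,b)
def proj(c,X):
    f,cx,cy,R,t=c;p=R@X+t;return cy+f*p[1]/p[2],cx+f*p[0]/p[2]
E
python3 - <<'E'
from h import *
for n in ["scene","side","wrist"]:
    c=cam(n)
    for nm,z in [("cap_wing",.157),("canister",.06),("tray",.005)]:
        for d in manip.cut_out(n,nm):
            ys,xs=np.nonzero(d["pixels"]);r,k=d["centre"]
            print(n,nm,round(d["confidence"],2),np.round([r,k]),len(ys),(ys.min(),ys.max(),xs.min(),xs.max()),np.round(atz(c,r,k,z),3))
E
python3 - <<'E'
import cv2
a=cv2.imread('pics/side0.png')[165:255,215:315];b=cv2.imread('pics/scene0.png')[130:240,310:420]
cv2.imwrite('pics/z0.png',cv2.hconcat([cv2.resize(a,(400,400),interpolation=2),cv2.resize(b,(400,400),interpolation=2)]))
E
```

```text
scene cap_wing 0.88 [178. 399.] 556 (np.int64(158), np.int64(188), np.int64(387), np.int64(411)) [0.584 0.192 0.157]
scene cap_wing 0.85 [164. 371.] 451 (np.int64(149), np.int64(181), np.int64(359), np.int64(380)) [0.512 0.18  0.157]
scene canister 0.98 [148. 297.] 2417 (np.int64(102), np.int64(190), np.int64(267), np.int64(329)) [0.285 0.165 0.06 ]
scene canister 0.76 [242. 177.] 2981 (np.int64(206), np.int64(275), np.int64(149), np.int64(214)) [ 0.314 -0.226  0.06 ]
scene canister 0.66 [211. 370.] 1547 (np.int64(179), np.int64(231), np.int64(331), np.int64(396)) [0.554 0.142 0.06 ]
scene canister 0.17 [163. 370.] 428 (np.int64(149), np.int64(180), np.int64(358), np.int64(380)) [0.449 0.256 0.06 ]
scene tray 0.82 [284. 285.] 4852 (np.int64(240), np.int64(329), np.int64(237), np.int64(334)) [ 0.535 -0.11   0.005]
side cap_wing 0.73 [194. 263.] 421 (np.int64(181), np.int64(206), np.int64(252), np.int64(272)) [0.493 0.16  0.157]
side cap_wing 0.66 [199. 244.] 226 (np.int64(187), np.int64(209), np.int64(239), np.int64(251)) [0.437 0.168 0.157]
side canister 0.85 [243. 196.] 3512 (np.int
[... 417 characters left out ...]
0.005]
side tray 0.32 [223. 266.] 1376 (np.int64(203), np.int64(245), np.int64(241), np.int64(289)) [0.511 0.2   0.005]
wrist cap_wing 0.68 [ 10. 200.] 1349 (np.int64(0), np.int64(23), np.int64(158), np.int64(236)) [0.511 0.149 0.157]
wrist canister 0.95 [361.  78.] 7614 (np.int64(314), np.int64(446), np.int64(8), np.int64(150)) [ 0.305 -0.165  0.06 ]
wrist canister 0.65 [54. 53.] 10682 (np.int64(0), np.int64(112), np.int64(0), np.int64(104)) [0.356 0.146 0.06 ]
wrist canister 0.64 [ 49. 241.] 10356 (np.int64(0), np.int64(92), np.int64(155), np.int64(299)) [0.514 0.15  0.06 ]
wrist tray 0.85 [296. 282.] 16239 (np.int64(237), np.int64(361), np.int64(212), np.int64(349)) [ 0.536 -0.11   0.005]
```

View pics/z0.png

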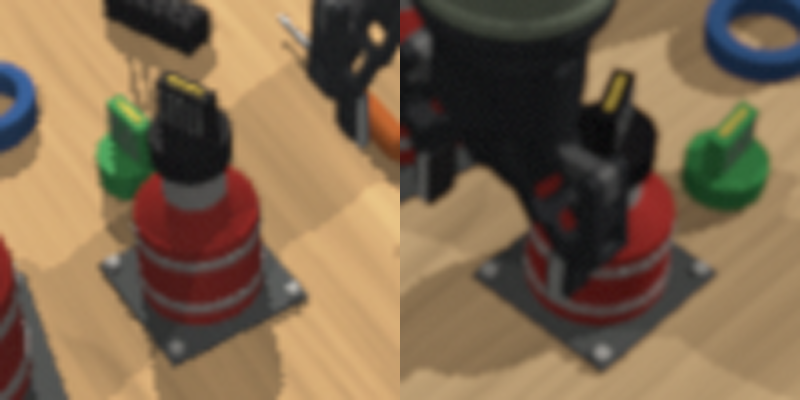

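Emit:
drive_tool(
  deltas=[
    {"gripper":85,"linear":[24,-11,-7],"yaw":0},
    {"gripper":85,"linear":[25,-11,-7],"yaw":0},
    {"gripper":85,"linear":[25,-11,-7],"yaw":0},
    {"gripper":85,"linear":[25,-11,-7],"yaw":0},
    {"gripper":85,"linear":[25,-11,-7],"yaw":0},
    {"gripper":85,"linear":[25,-11,-7],"yaw":0},
    {"gripper":85,"linear":[20,-9,-5],"yaw":0},
    {"gripper":85,"linear":[0,0,0],"yaw":0},
  ],
  force=60,
)

```text
clock: 1.6
tcp_pos: [0.4975, 0.1742, 0.3047]
eef_rot: [-2.222, -2.221, -0.001]
force: [0.4, -0.8, -0.2]
gripper_width: 0.0849
```

```bash
python3 - <<'E'
from h import *
s=manip.observe();print(s["clock"],s["tcp_pos"],s["eef_rot"],s["q"],s["force"])
c=cam("wrist",s);im=manip.snapshot("wrist");cv2.imwrite("pics/w1.png",im[:,:,::-1])
np.save("w1s.npy",np.r_[s["tcp_pos"],s["eef_rot"]])
for d in manip.cut_out("wrist","cap_wing"):
    ys,xs=np.nonzero(d["pixels"]);r,k=d["centre"]
    print(round(d["confidence"],2),np.round([r,k]),len(ys),(ys.min(),ys.max(),xs.min(),xs.max()),np.round(atz(c,r,k,.157),3))
E
```

```text
1.6 [0.49752372 0.17416626 0.30468942] [-2.22182820e+00 -2.22067449e+00 -5.00708917e-04] [-0.39531037  0.57796912 -0.0033979   1.57933953  0.00178583  0.98409358
 -0.39966411] [ 0.4261066  -0.81007174 -0.17409002]
0.74 [219. 318.] 3976 (np.int64(184), np.int64(260), np.int64(282), np.int64(351)) [0.502 0.19  0.157]
0.57 [ 80. 323.] 2853 (np.int64(49), np.int64(113), np.int64(294), np.int64(350)) [0.505 0.294 0.157]
```

View pics/w1.png

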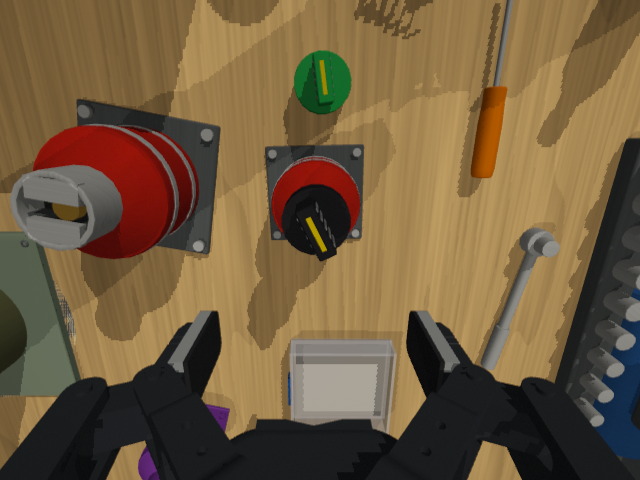

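The wrist view has the black cap at (318,222) with its yellow stripe at (316,234). The green look-alike is at (322,82), so it stays well clear. The tray is at (343,390).

```bash
python3 - <<'E'
from h import *
v=np.load("w1s.npy");s={"tcp_pos":v[:3],"eef_rot":v[3:]}
c=cam("wrist",s);im=cv2.imread("pics/w1.png")
h=cv2.cvtColor(im,cv2.COLOR_BGR2HSV)
m=((h[...,0]>18)&(h[...,0]<40)&(h[...,1]>150)&(h[...,2]>100)).astype(np.uint8)
m[:180]=0;m[270:]=0;m[:,:280]=0;m[:,355:]=0
ys,xs=np.nonzero(m);print(len(ys),ys.mean(),xs.mean(),ys.min(),ys.max(),xs.min(),xs.max())
P=np.array([atz(c,y,x,.175)[:2] for y,x in zip(ys,xs)]);ctr=P.mean(0)
w,V=np.linalg.eigh(np.cov((P-ctr).T));a=V[:,1];print("wing top ctr",ctr,"angle deg",np.degrees(np.arctan2(a[1],a[0])),"len",np.ptp((P-ctr)@a),np.ptp((P-ctr)@V[:,0]))
for n,y,x in [("tl",152,271),("tr",152,356),("bl",234,277),("br",234,356)]: print(n,atz(c,y,x,.006)[:2])
# red body circle
m=((h[...,0]<8)|(h[...,0]>172))&(h[...,1]>150)&(h[...,2]>60)
d=[d for d in manip.cut_out("wrist","cap_wing")][0]["pixels"]
cs,_=cv2.findContours(d.astype(np.uint8),0,1);cc=max(cs,key=cv2.contourArea)[:,0]
Q=np.array([atz(c,y,x,.14)[:2]*1000 for x,y in cc])
print(cv2.minEnclosingCircle(Q.astype(np.float32)))
v=im.copy()[170:270,270:370];cv2.imwrite("pics/z1.png",cv2.resize(v,(600,600),interpolation=2))
E
```

```text
200 233.87 315.74 217 251 306 326
wing top ctr [0.49936998 0.18278907] angle deg 115.96243209167802 len 0.030638640060095437 0.0040079082248627145
tl [0.44601749 0.23461293]
tr [0.54934502 0.234585  ]
bl [0.44952932 0.13029312]
br [0.55371424 0.1302576 ]
((500.0493469238281, 181.64569091796875), 35.3516960144043)
```

View pics/z1.png

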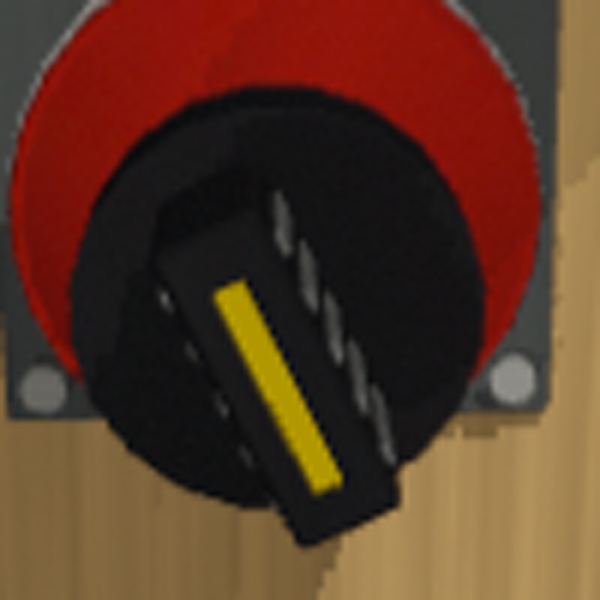

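The stripe centre, disc circle and foot centre all put the axis at about (0.4995, 0.1825). The wing is at 116°, so releasing should take it to about 181°, along the foot's x. Next I align and descend partway.

Emit:
drive_tool(
  deltas=[
    {"gripper":85,"linear":[8,2,10],"yaw":0},
    {"gripper":85,"linear":[0,0,15],"yaw":-0.15},
    {"gripper":85,"linear":[0,0,15],"yaw":-0.15},
    {"gripper":85,"linear":[0,0,15],"yaw":-0.15},
    {"gripper":85,"linear":[0,0,10],"yaw":0},
    {"gripper":85,"linear":[0,0,10],"yaw":0},
    {"gripper":85,"linear":[0,0,0],"yaw":0},
    {"gripper":85,"linear":[0,0,0],"yaw":0},
  ],
)

```text
clock: 2.75
tcp_pos: [0.5014, 0.1798, 0.2231]
eef_rot: [-1.672, -2.658, 0.003]
force: [0.1, -0.5, 0.0]
gripper_width: 0.0852
```

```bash
cat > st.py <<'E'
from h import *
s=manip.observe();R=Ro.from_rotvec(s["eef_rot"]).as_matrix()
print("t",round(s["clock"],2),"p",np.round(s["tcp_pos"]*1000,1),"jaw deg",np.round(np.degrees(np.arctan2(R[1,1],R[0,1])),2),"z",np.round(R[:,2],4),"F",np.round(s["force"],1),"M",np.round(s["ft_torque"],2),"w",round(s["gripper_width"]*1000,1),"q7",round(s["q"][6],2))
e=np.array([499.5,182.5,171])-s["tcp_pos"]*1000
print("err to axis in tool axes",np.round(R.T@e,1))
E
python3 st.py; python3 - <<'E'
from h import *
s=manip.observe();c=cam("wrist",s);im=manip.snapshot("wrist")[:,:,::-1].copy()
h=cv2.cvtColor(im,cv2.COLOR_BGR2HSV)
y,x=proj(c,np.array([.4995,.1825,.175]));print(y,x)
cv2.circle(im,(int(x),int(y)),3,(255,0,255),1);cv2.imwrite("pics/w2.png",im)
m=((h[...,0]>18)&(h[...,0]<40)&(h[...,1]>170)&(h[...,2]>100)).astype(np.uint8)
M=np.zeros_like(m);M[int(y)-50:int(y)+50,int(x)-50:int(x)+50]=1;m*=M
ys,xs=np.nonzero(m);print(len(ys))
P=np.array([atz(c,y,x,.175)[:2] for y,x in zip(ys,xs)]);ctr=P.mean(0)
w,V=np.linalg.eigh(np.cov((P-ctr).T));a=V[:,1];print(ctr,np.degrees(np.arctan2(a[1],a[0])),np.ptp((P-ctr)@a),np.ptp((P-ctr)@V[:,0]))
E
```

```text
t 2.75 p [501.4 179.8 223.1] jaw deg 25.68 z [-0.0023 -0.001  -1.    ] F [ 0.1 -0.5  0. ] M [ 0.01 -0.03  0.03] w 85.2 q7 -0.07
err to axis in tool axes [ 3.2 -0.4 52.1]
286.5219136972774 311.9041768461099
369
[0.49991735 0.18204758] 116.45393775029387 0.030275353656110136 0.004124740724311193
```

View pics/w2.png

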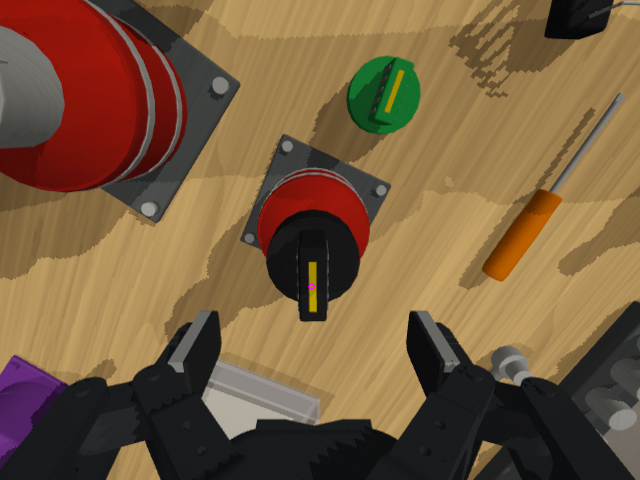

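Emit:
drive_tool(
  deltas=[
    {"gripper":85,"linear":[3,0,13],"yaw":-0.01},
    {"gripper":85,"linear":[0,0,13],"yaw":0},
    {"gripper":85,"linear":[0,0,13],"yaw":0},
    {"gripper":70,"linear":[0,0,9],"yaw":0},
    {"gripper":50,"linear":[0,0,3],"yaw":0},
    {"gripper":35,"linear":[0,0,0],"yaw":0},
    {"gripper":28,"linear":[0,0,0],"yaw":0},
    {"gripper":24,"linear":[0,0,0],"yaw":0},
  ],
  force=50,
)

```text
clock: 3.8
tcp_pos: [0.5, 0.1828, 0.1689]
eef_rot: [-1.658, -2.667, 0.002]
force: [0.0, 0.8, -0.2]
gripper_width: 0.0237
```

```bash
python3 st.py; python3 - <<'E'
from h import *
cv2.imwrite("pics/w3.png",manip.snapshot("wrist")[:,:,::-1])
E
```

```text
t 3.8 p [500.  182.8 168.9] jaw deg 26.26 z [-1.6e-03 -8.0e-04 -1.0e+00] F [ 0.   0.8 -0.2] M [-0.   -0.03  0.01] w 23.7 q7 -0.09
err to axis in tool axes [-0.  -0.6 -2.1]
```

View pics/w3.png

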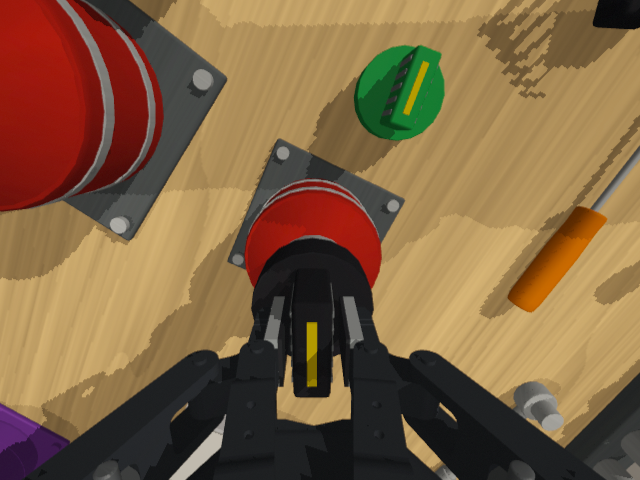

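Emit:
drive_tool(
  deltas=[
    {"gripper":20,"linear":[0,0,0],"yaw":0},
    {"gripper":18,"linear":[0,0,0],"yaw":0},
    {"gripper":16,"linear":[0,0,0],"yaw":0},
    {"gripper":14,"linear":[0,0,0],"yaw":0},
    {"gripper":12,"linear":[0,0,0],"yaw":0},
    {"gripper":10,"linear":[0,0,0],"yaw":0},
    {"gripper":8,"linear":[0,0,0],"yaw":0},
    {"gripper":8,"linear":[0,0,0],"yaw":0},
  ],
  force=50,
)

```text
clock: 4.85
tcp_pos: [0.4999, 0.1827, 0.1693]
eef_rot: [-1.658, -2.667, 0.002]
force: [-1.5, 0.1, 2.7]
gripper_width: 0.0153
```

```bash
python3 st.py
```

```text
t 4.85 p [499.9 182.7 169.3] jaw deg 26.26 z [-1.6e-03 -8.0e-04 -1.0e+00] F [-1.5  0.1  2.7] M [-0.15  0.26 -0.03] w 15.3 q7 -0.09
err to axis in tool axes [-0.  -0.4 -1.7]
```

Emit:
drive_tool(
  deltas=[
    {"gripper":8,"linear":[0,0,0.5],"yaw":0},
    {"gripper":8,"linear":[0,0,0.5],"yaw":0},
    {"gripper":8,"linear":[0,0,0.5],"yaw":0},
    {"gripper":8,"linear":[0,0,0.5],"yaw":0},
    {"gripper":8,"linear":[0,0,0.5],"yaw":0},
    {"gripper":8,"linear":[0,0,0.5],"yaw":0},
    {"gripper":8,"linear":[0,0,0.5],"yaw":0},
    {"gripper":8,"linear":[0,0,0.5],"yaw":0},
  ],
)

```text
clock: 5.85
tcp_pos: [0.4999, 0.1827, 0.1655]
eef_rot: [-1.659, -2.667, 0.002]
force: [-2.2, -1.0, 8.7]
gripper_width: 0.0149
```

```bash
python3 st.py
```

```text
t 5.85 p [499.9 182.7 165.5] jaw deg 26.25 z [-1.2e-03 -7.0e-04 -1.0e+00] F [-2.2 -1.   8.7] M [-0.29  0.57 -0.01] w 14.9 q7 -0.09
err to axis in tool axes [-0.  -0.4 -5.5]
```

Emit:
drive_tool(
  deltas=[
    {"gripper":8,"linear":[0,0,0.15],"yaw":0},
    {"gripper":8,"linear":[0,0,0.15],"yaw":0},
    {"gripper":8,"linear":[0,0,0.15],"yaw":0},
    {"gripper":8,"linear":[0,0,0.15],"yaw":0},
    {"gripper":8,"linear":[0,0,0.15],"yaw":0},
    {"gripper":8,"linear":[0,0,0.15],"yaw":0},
    {"gripper":8,"linear":[0,0,0.15],"yaw":0},
    {"gripper":8,"linear":[0,0,0.15],"yaw":0},
  ],
)

```text
clock: 6.85
tcp_pos: [0.4998, 0.1827, 0.1656]
eef_rot: [1.659, 2.668, -0.001]
force: [-3.4, -0.5, 8.3]
gripper_width: 0.0149
```

Emit:
drive_tool(
  deltas=[
    {"gripper":8,"linear":[0,0,0.35],"yaw":0},
    {"gripper":8,"linear":[0,0,0.35],"yaw":0},
    {"gripper":8,"linear":[0,0,0.35],"yaw":0},
    {"gripper":8,"linear":[0,0,0.35],"yaw":0},
    {"gripper":8,"linear":[0,0,0.35],"yaw":0},
    {"gripper":8,"linear":[0,0,0.35],"yaw":0},
    {"gripper":8,"linear":[0,0,0.35],"yaw":0},
    {"gripper":8,"linear":[0,0,0.35],"yaw":0},
  ],
)

```text
clock: 7.85
tcp_pos: [0.4998, 0.1827, 0.1653]
eef_rot: [1.658, 2.666, 0.001]
force: [-4.1, -1.2, 12.8]
gripper_width: 0.0156
```

Emit:
drive_tool(
  deltas=[
    {"gripper":8,"linear":[0,0,0.6],"yaw":0},
    {"gripper":8,"linear":[0,0,0.6],"yaw":0},
    {"gripper":8,"linear":[0,0,0.6],"yaw":0},
    {"gripper":8,"linear":[0,0,0.6],"yaw":0},
    {"gripper":8,"linear":[0,0,0.6],"yaw":0},
    {"gripper":8,"linear":[0,0,0.6],"yaw":0},
    {"gripper":8,"linear":[0,0,0.6],"yaw":0},
    {"gripper":8,"linear":[0,0,0.6],"yaw":0},
  ],
)

```text
clock: 8.85
tcp_pos: [0.4996, 0.1827, 0.165]
eef_rot: [1.658, 2.664, 0.004]
force: [-5.5, -2.7, 18.2]
gripper_width: 0.0153
```

```bash
python3 st.py
```

```text
t 8.85 p [499.6 182.7 165. ] jaw deg 26.22 z [ 4.6e-03  4.0e-04 -1.0e+00] F [-5.5 -2.7 18.2] M [-0.51  1.32  0.07] w 15.3 q7 -0.09
err to axis in tool axes [-0.1 -0.2 -6. ]
```

It's bottomed: stiffness is about 18 N/mm, about 4 mm below the locked height. I turn gently while keeping it pressed.

Emit:
drive_tool(
  deltas=[
    {"gripper":8,"linear":[0,0,0.45],"yaw":-0.03},
    {"gripper":8,"linear":[0,0,0.45],"yaw":-0.04},
    {"gripper":8,"linear":[0,0,0.45],"yaw":-0.04},
    {"gripper":8,"linear":[0,0,0.45],"yaw":-0.04},
    {"gripper":8,"linear":[0,0,0.45],"yaw":-0.04},
    {"gripper":8,"linear":[0,0,0.45],"yaw":-0.04},
    {"gripper":8,"linear":[0,0,0.45],"yaw":-0.04},
    {"gripper":8,"linear":[0,0,0.45],"yaw":-0.04},
  ],
)

```text
clock: 9.85
tcp_pos: [0.5013, 0.1836, 0.1653]
eef_rot: [1.211, 2.889, 0.012]
force: [-2.4, -1.0, 12.9]
gripper_width: 0.015
```

```bash
python3 st.py
```

```text
t 9.85 p [501.3 183.6 165.3] jaw deg 44.51 z [ 0.0115  0.0032 -0.9999] F [-2.4 -1.  12.9] M [-0.19  0.62 -0.07] w 15.0 q7 0.13
err to axis in tool axes [ 0.4 -2.  -5.7]
```

Emit:
drive_tool(
  deltas=[
    {"gripper":8,"linear":[0.1,-0.4,0.4],"yaw":-0.05},
    {"gripper":8,"linear":[0.1,-0.4,0.4],"yaw":-0.05},
    {"gripper":8,"linear":[0.1,-0.4,0.4],"yaw":-0.05},
    {"gripper":8,"linear":[0,-0.4,0.4],"yaw":-0.05},
    {"gripper":8,"linear":[0,-0.4,0.4],"yaw":-0.05},
    {"gripper":8,"linear":[0,-0.3,0.4],"yaw":-0.05},
    {"gripper":8,"linear":[0,-0.3,0.4],"yaw":-0.05},
    {"gripper":8,"linear":[0,-0.3,0.4],"yaw":-0.05},
  ],
)

```text
clock: 10.85
tcp_pos: [0.501, 0.1836, 0.1653]
eef_rot: [0.593, 3.068, 0.018]
force: [-3.2, -1.6, 13.6]
gripper_width: 0.0155
```

```bash
python3 st.py; python3 - <<'E'
from h import *
cv2.imwrite("pics/w4.png",manip.snapshot("wrist")[:,:,::-1])
E
```

```text
t 10.85 p [501.  183.6 165.3] jaw deg 68.14 z [ 0.0183  0.0082 -0.9998] F [-3.2 -1.6 13.6] M [-0.02  1.16 -0.21] w 15.5 q7 0.41
err to axis in tool axes [ 0.9 -1.6 -5.7]
```

View pics/w4.png

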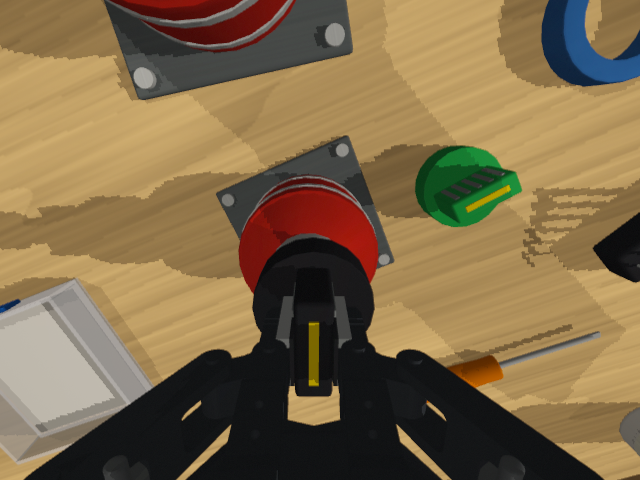

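The cap follows the jaws: the yellow stripe is still centred between the pads at (315,352). I continue.

Emit:
drive_tool(
  deltas=[
    {"gripper":8,"linear":[0.1,-0.3,0.35],"yaw":-0.05},
    {"gripper":8,"linear":[0.1,-0.3,0.35],"yaw":-0.05},
    {"gripper":8,"linear":[0.1,-0.3,0.35],"yaw":-0.05},
    {"gripper":8,"linear":[0.1,-0.3,0.35],"yaw":-0.05},
    {"gripper":8,"linear":[0.1,-0.3,0.35],"yaw":-0.05},
    {"gripper":8,"linear":[0.1,-0.3,0.35],"yaw":-0.05},
    {"gripper":8,"linear":[0.1,-0.3,0.35],"yaw":-0.05},
    {"gripper":8,"linear":[0.1,-0.3,0.35],"yaw":-0.04},
  ],
)

```text
clock: 11.9
tcp_pos: [0.5009, 0.1832, 0.1655]
eef_rot: [-0.035, 3.118, 0.019]
force: [-2.9, -1.8, 11.0]
gripper_width: 0.0155
```

```bash
python3 st.py
```

```text
t 11.9 p [500.9 183.2 165.5] jaw deg 91.29 z [ 0.0235  0.0124 -0.9996] F [-2.9 -1.8 11. ] M [-0.29  0.89 -0.2 ] w 15.5 q7 0.7
err to axis in tool axes [ 1.3 -0.7 -5.5]
```

Emit:
drive_tool(
  deltas=[
    {"gripper":8,"linear":[0,0,-0.6],"yaw":0},
    {"gripper":8,"linear":[0,0,-0.6],"yaw":0},
    {"gripper":8,"linear":[0,0,-0.6],"yaw":0},
    {"gripper":8,"linear":[0,0,-0.6],"yaw":0},
    {"gripper":8,"linear":[0,0,-0.6],"yaw":0},
    {"gripper":8,"linear":[0,0,-0.6],"yaw":0},
    {"gripper":8,"linear":[0,0,-0.6],"yaw":0},
    {"gripper":8,"linear":[0,0,-0.6],"yaw":0},
  ],
)

```text
clock: 12.9
tcp_pos: [0.5008, 0.1832, 0.1703]
eef_rot: [-0.034, 3.118, 0.019]
force: [-1.1, -0.3, 1.3]
gripper_width: 0.0155
```

```bash
python3 st.py
```

```text
t 12.9 p [500.8 183.2 170.3] jaw deg 91.28 z [ 0.0232  0.0126 -0.9997] F [-1.1 -0.3  1.3] M [-0.05  0.22 -0.04] w 15.5 q7 0.7
err to axis in tool axes [ 1.3 -0.7 -0.8]
```

Emit:
drive_tool(
  deltas=[
    {"gripper":8,"linear":[0,0,-0.5],"yaw":0},
    {"gripper":8,"linear":[0,0,-0.5],"yaw":0},
    {"gripper":8,"linear":[0,0,-0.5],"yaw":0},
    {"gripper":8,"linear":[0,0,-0.5],"yaw":0},
    {"gripper":8,"linear":[0,0,-0.5],"yaw":0},
    {"gripper":8,"linear":[0,0,-0.5],"yaw":0},
    {"gripper":8,"linear":[0,0,-0.5],"yaw":0},
    {"gripper":8,"linear":[0,0,-0.5],"yaw":0},
  ],
)

```text
clock: 13.9
tcp_pos: [0.5006, 0.1831, 0.1744]
eef_rot: [-0.035, 3.118, 0.019]
force: [-0.2, 0.3, -0.7]
gripper_width: 0.0149
```

```bash
python3 st.py
```

```text
t 13.9 p [500.6 183.1 174.4] jaw deg 91.28 z [ 0.023   0.0125 -0.9997] F [-0.2  0.3 -0.7] M [-0.02  0.05  0.03] w 14.9 q7 0.71
err to axis in tool axes [ 1.2 -0.6  3.3]
```

Emit:
drive_tool(
  deltas=[
    {"gripper":8,"linear":[-0.05,0.04,-2],"yaw":0},
    {"gripper":8,"linear":[-0.05,0.04,-2],"yaw":0},
    {"gripper":8,"linear":[-0.07,0.04,-3],"yaw":0},
    {"gripper":8,"linear":[-0.07,0.04,-3],"yaw":0},
    {"gripper":8,"linear":[-0.07,0.04,-3],"yaw":0},
    {"gripper":8,"linear":[-0.07,0.04,-3],"yaw":0},
    {"gripper":8,"linear":[-0.07,0.04,-3],"yaw":0},
    {"gripper":8,"linear":[-0.07,0.04,-3],"yaw":0},
  ],
)

```text
clock: 14.9
tcp_pos: [0.5007, 0.1832, 0.198]
eef_rot: [-0.035, 3.118, 0.019]
force: [0.1, 0.8, -1.5]
gripper_width: 0.0148
```

Emit:
drive_tool(
  deltas=[
    {"gripper":8,"linear":[-0.1,0.1,-6],"yaw":0},
    {"gripper":8,"linear":[-0.2,0.1,-8],"yaw":0},
    {"gripper":8,"linear":[-0.2,0.1,-10],"yaw":0},
    {"gripper":8,"linear":[-0.2,0.1,-12],"yaw":0},
    {"gripper":8,"linear":[-0.2,0.1,-12],"yaw":0},
    {"gripper":8,"linear":[-0.2,0.1,-12],"yaw":0},
    {"gripper":8,"linear":[-0.2,0.1,-12],"yaw":0},
    {"gripper":8,"linear":[0,0,0],"yaw":0},
  ],
)

```text
clock: 15.9
tcp_pos: [0.5005, 0.1831, 0.2762]
eef_rot: [-0.035, 3.116, 0.02]
force: [-0.4, 0.1, -1.1]
gripper_width: 0.0153
```

```bash
python3 st.py; python3 - <<'E'
from h import *
ims=[manip.snapshot(n)[:,:,::-1] for n in ("side","scene","wrist")]
v=np.hstack([cv2.resize(ims[0][100:300,180:400],(400,360)),cv2.resize(ims[1][100:300,220:440],(400,360))])
cv2.imwrite("pics/v5.png",v);cv2.imwrite("pics/w5.png",ims[2])
s=manip.observe()
cs,cw=cam("scene"),cam("side")
for d in manip.cut_out("scene","tray")[:1]: print("tray scene",d["confidence"],atz(cs,*d["centre"],.005))
for d in manip.cut_out("side","tray")[:1]: print("tray side",d["confidence"],atz(cw,*d["centre"],.005))
E
```

```text
t 15.9 p [500.5 183.1 276.2] jaw deg 91.28 z [ 0.0247  0.0134 -0.9996] F [-0.4  0.1 -1.1] M [0.04 0.07 0.01] w 15.3 q7 0.81
err to axis in tool axes [  3.6  -2.  105.2]
tray scene 0.8 [ 0.53052706 -0.10712807  0.005     ]
tray side 0.63 [ 0.54951099 -0.09590467  0.005     ]
```

View pics/v5.png

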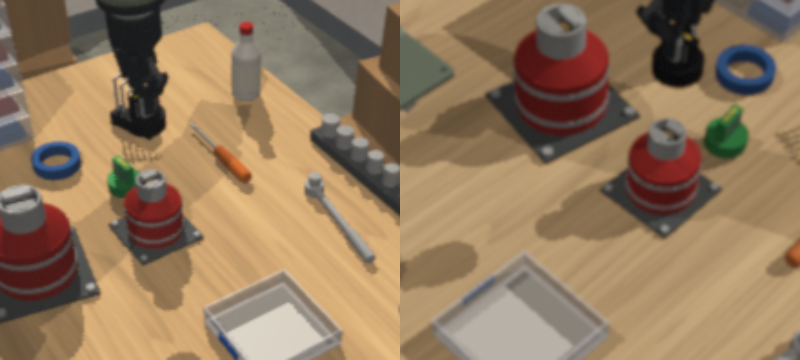

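View pics/w5.png

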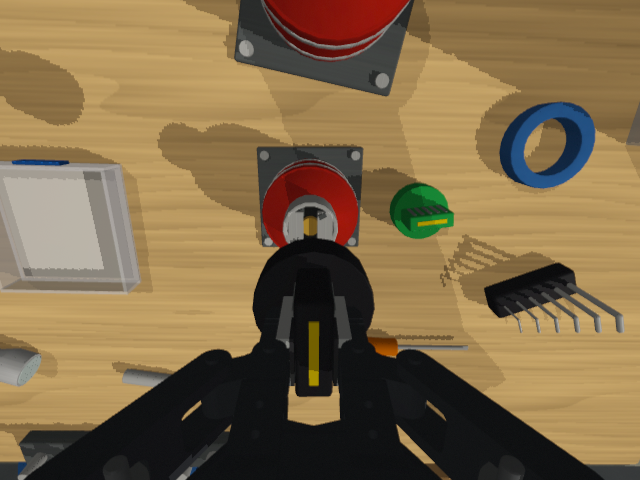

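The cap is off: both canister mouths show bare steel, and the cap hangs in the jaws at (313,300) in the wrist view. Next I measure the tray.

```bash
python3 - <<'E'
from h import *
rs=[];
for n in("scene","side"):
    c=cam(n);d=manip.cut_out(n,"tray")[0];rs.append(ray(c,*d["centre"]))
    cs,_=cv2.findContours(d["pixels"].astype(np.uint8),0,1);b=max(cs,key=cv2.contourArea)
    q=cv2.approxPolyDP(b,6,True)[:,0];print(n,q.tolist())
    for z in(.015,.02):print(z,atz(c,*d["centre"],z)[:2])
print(tri(rs))
s0={"tcp_pos":np.array([.5748,0,.2558]),"eef_rot":np.array([-2.2209,-2.2209,.0013])}
c=cam("wrist",s0)
for x,y in[(214,240),(349,240),(345,361),(222,361)]:print(atz(c,y,x,.035)[:2])
E
```

```text
scene [[289, 240], [237, 278], [284, 329], [334, 286]]
0.015 [ 0.53538491 -0.11098689]
0.02 [ 0.53781384 -0.1129163 ]
side [[336, 250], [291, 271], [321, 315], [367, 290]]
0.015 [ 0.54449377 -0.10265313]
0.02 [ 0.54198516 -0.10602736]
[ 0.53931462 -0.1125141   0.0254374 ]
[ 0.46835825 -0.02775419]
[ 0.6141039  -0.02765204]
[ 0.61475729 -0.18505812]
[ 0.46277912 -0.18525571]
```

Emit:
drive_tool(
  deltas=[
    {"gripper":8,"linear":[-3,-25,0],"yaw":0},
    {"gripper":8,"linear":[-5,-42,0],"yaw":0},
    {"gripper":8,"linear":[-5,-45,0],"yaw":0},
    {"gripper":8,"linear":[-5,-45,0],"yaw":0},
    {"gripper":8,"linear":[-5,-45,0],"yaw":0},
    {"gripper":8,"linear":[-5,-45,0],"yaw":0},
    {"gripper":8,"linear":[-5,-35,0],"yaw":0},
    {"gripper":8,"linear":[0,0,0],"yaw":0},
  ],
)

```text
clock: 17.25
tcp_pos: [0.5404, -0.1067, 0.2702]
eef_rot: [-0.037, 3.12, 0.021]
force: [-0.3, 1.3, -1.0]
gripper_width: 0.0156
```

```bash
sed -i 's/499.5,182.5,171/540,-107,70/' st.py; python3 st.py; python3 - <<'E'
from h import *
cv2.imwrite("pics/w6.png",manip.snapshot("wrist")[:,:,::-1]);cv2.imwrite("pics/s6.png",manip.snapshot("scene")[:,:,::-1])
E
```

```text
t 17.25 p [ 540.4 -106.7  270.2] jaw deg 91.37 z [ 0.0208  0.0135 -0.9997] F [-0.3  1.3 -1. ] M [ 0.03  0.01 -0.01] w 15.6 q7 1.35
err to axis in tool axes [  4.6  -2.9 200.1]
```

View pics/w6.png

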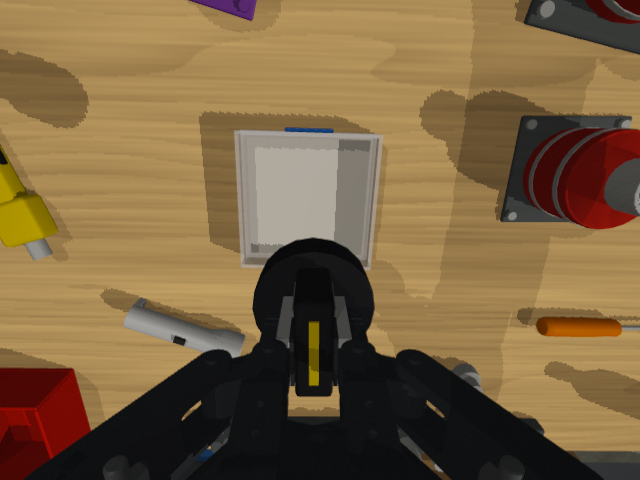

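Emit:
drive_tool(
  deltas=[
    {"gripper":8,"linear":[0.4,-0.2,18],"yaw":0},
    {"gripper":8,"linear":[0.4,-0.2,18],"yaw":0},
    {"gripper":8,"linear":[0.4,-0.2,18],"yaw":0},
    {"gripper":8,"linear":[0.4,-0.2,18],"yaw":0},
    {"gripper":8,"linear":[0.4,-0.2,18],"yaw":0},
    {"gripper":8,"linear":[0.4,-0.2,18],"yaw":0},
    {"gripper":8,"linear":[0.4,-0.2,15],"yaw":0},
    {"gripper":8,"linear":[0,0,0],"yaw":0},
  ],
)

```text
clock: 18.35
tcp_pos: [0.5407, -0.0926, 0.145]
eef_rot: [-0.064, 3.118, 0.028]
force: [-0.2, 0.2, -1.0]
gripper_width: 0.0153
```

```bash
python3 st.py; python3 - <<'E'
from h import *
s0={"tcp_pos":np.array([.5404,-.1067,.2702]),"eef_rot":np.array([-.037,3.120,.021])}
c=cam("wrist",s0)
for x,y in[(236,131),(382,135),(372,268),(243,266)]:print(atz(c,y,x,.035)[:2])
a=manip.snapshot("side")[:,:,::-1][180:340,230:430];b=manip.snapshot("scene")[:,:,::-1][200:360,190:390]
cv2.imwrite("pics/v7.png",np.hstack([cv2.resize(a,(400,320)),cv2.resize(b,(400,320))]))
E
```

```text
t 18.35 p [540.7 -92.6 145. ] jaw deg 92.35 z [ 0.0228  0.0185 -0.9996] F [-0.2  0.2 -1. ] M [ 0.02  0.02 -0.02] w 15.3 q7 1.22
err to axis in tool axes [  3.1 -15.7  74.7]
[ 0.4636663  -0.18193794]
[ 0.46399444 -0.03486093]
[ 0.61138648 -0.03234391]
[ 0.61158252 -0.18228612]
```

View pics/v7.png

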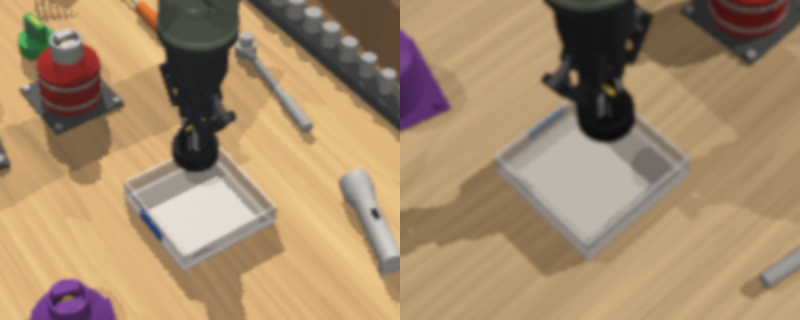

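Emit:
drive_tool(
  deltas=[
    {"gripper":8,"linear":[1,-8,0],"yaw":0},
    {"gripper":8,"linear":[1,-7,0],"yaw":0},
    {"gripper":8,"linear":[0.5,-1,12],"yaw":0},
    {"gripper":8,"linear":[0.5,-1,12],"yaw":0},
    {"gripper":8,"linear":[0.5,-1,12],"yaw":0},
    {"gripper":8,"linear":[0.5,-1,12],"yaw":0},
    {"gripper":8,"linear":[0.5,-1,12],"yaw":0},
    {"gripper":8,"linear":[0,0,0],"yaw":0},
  ],
)

```text
clock: 19.45
tcp_pos: [0.5389, -0.1135, 0.0817]
eef_rot: [-0.062, 3.116, 0.028]
force: [-0.3, 0.7, 0.6]
gripper_width: 0.0152
```

```bash
python3 st.py
```

```text
t 19.45 p [ 538.9 -113.5   81.7] jaw deg 92.3 z [ 0.0249  0.0182 -0.9995] F [-0.3  0.7  0.6] M [-0.03  0.08 -0.02] w 15.2 q7 1.19
err to axis in tool axes [-1.1  6.2 11.8]
```

Emit:
drive_tool(
  deltas=[
    {"gripper":8,"linear":[0,3,4],"yaw":0},
    {"gripper":8,"linear":[0,2,3],"yaw":0},
    {"gripper":8,"linear":[0,0,2],"yaw":0},
    {"gripper":8,"linear":[0,0,2],"yaw":0},
    {"gripper":8,"linear":[0,0,1],"yaw":0},
    {"gripper":8,"linear":[0,0,1],"yaw":0},
    {"gripper":8,"linear":[0,0,0.5],"yaw":0},
    {"gripper":8,"linear":[0,0,0],"yaw":0},
  ],
)

```text
clock: 20.45
tcp_pos: [0.5396, -0.1079, 0.0683]
eef_rot: [-0.062, 3.114, 0.027]
force: [0.2, -0.3, -0.4]
gripper_width: 0.0155
```

```bash
python3 st.py; python3 - <<'E'
from h import *
a=manip.snapshot("side")[:,:,::-1][180:340,230:430];b=manip.snapshot("scene")[:,:,::-1][200:360,190:390]
cv2.imwrite("pics/v8.png",np.hstack([cv2.resize(a,(400,320)),cv2.resize(b,(400,320))]))
E
```

```text
t 20.45 p [ 539.6 -107.9   68.3] jaw deg 92.31 z [ 0.0266  0.0179 -0.9995] F [ 0.2 -0.3 -0.4] M [-0.06  0.03  0.01] w 15.5 q7 1.17
err to axis in tool axes [-0.5  0.9 -1.7]
```

View pics/v8.png

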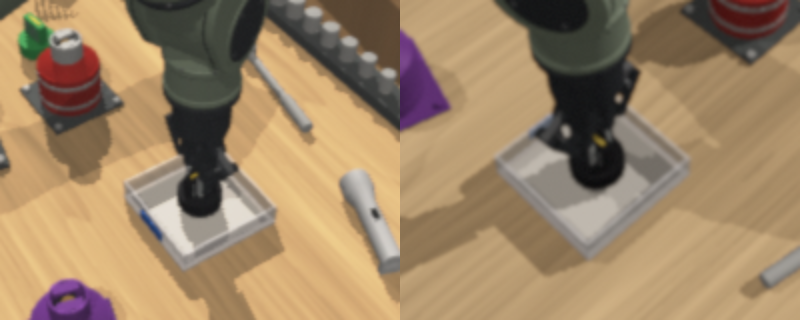

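The cap is inside the tray in both views, centred to within about 1 mm by the pose. I lower the last few mm until it touches.

Emit:
drive_tool(
  deltas=[
    {"gripper":8,"linear":[0,0,0.6],"yaw":0},
    {"gripper":8,"linear":[0,0,0.6],"yaw":0},
    {"gripper":8,"linear":[0,0,0.6],"yaw":0},
    {"gripper":8,"linear":[0,0,0.5],"yaw":0},
    {"gripper":8,"linear":[0,0,0.5],"yaw":0},
    {"gripper":8,"linear":[0,0,0.4],"yaw":0},
    {"gripper":8,"linear":[0,0,0.3],"yaw":0},
    {"gripper":8,"linear":[0,0,0],"yaw":0},
  ],
)

```text
clock: 21.55
tcp_pos: [0.5397, -0.1078, 0.0646]
eef_rot: [-0.062, 3.114, 0.027]
force: [0.6, 0.6, -1.1]
gripper_width: 0.0153
```

Emit:
drive_tool(
  deltas=[
    {"gripper":8,"linear":[0,0,0.5],"yaw":0},
    {"gripper":8,"linear":[0,0,0.5],"yaw":0},
    {"gripper":8,"linear":[0,0,0.5],"yaw":0},
    {"gripper":8,"linear":[0,0,0.5],"yaw":0},
    {"gripper":8,"linear":[0,0,0.5],"yaw":0},
    {"gripper":8,"linear":[0,0,0.5],"yaw":0},
    {"gripper":8,"linear":[0,0,0.3],"yaw":0},
    {"gripper":8,"linear":[0,0,0],"yaw":0},
  ],
)

```text
clock: 22.55
tcp_pos: [0.5397, -0.1077, 0.0646]
eef_rot: [-0.062, 3.113, 0.024]
force: [-0.7, 1.6, 0.7]
gripper_width: 0.0153
```

Emit:
drive_tool(
  deltas=[
    {"gripper":18,"linear":[0,0,0],"yaw":0},
    {"gripper":20,"linear":[0,0,0],"yaw":0},
    {"gripper":24,"linear":[0,0,0],"yaw":0},
    {"gripper":30,"linear":[0,0,0],"yaw":0},
    {"gripper":40,"linear":[0,0,0],"yaw":0},
    {"gripper":45,"linear":[0,0,0],"yaw":0},
    {"gripper":45,"linear":[0,0,0],"yaw":0},
    {"gripper":45,"linear":[0,0,-5],"yaw":0},
  ],
)

```text
clock: 23.55
tcp_pos: [0.5396, -0.1077, 0.0694]
eef_rot: [-0.062, 3.113, 0.025]
force: [0.3, 1.0, -0.1]
gripper_width: 0.045
```

Emit:
drive_tool(
  deltas=[
    {"gripper":50,"linear":[0,0,-10],"yaw":0},
    {"gripper":50,"linear":[0,0,-15],"yaw":0},
    {"gripper":50,"linear":[0,0,-20],"yaw":0},
    {"gripper":50,"linear":[0,0,-20],"yaw":0},
    {"gripper":50,"linear":[0,0,-20],"yaw":0},
    {"gripper":50,"linear":[0,0,-20],"yaw":0},
    {"gripper":50,"linear":[0,0,-20],"yaw":0},
    {"gripper":50,"linear":[0,0,0],"yaw":0},
  ],
)

```text
clock: 24.55
tcp_pos: [0.5358, -0.1099, 0.2061]
eef_rot: [-0.063, 3.108, 0.023]
force: [-0.7, -0.2, 0.1]
gripper_width: 0.0501
```

```bash
python3 st.py; python3 - <<'E'
from h import *
a=manip.snapshot("side")[:,:,::-1][180:340,230:430];b=manip.snapshot("scene")[:,:,::-1][200:360,190:390]
cv2.imwrite("pics/v9.png",np.hstack([cv2.resize(a,(400,320)),cv2.resize(b,(400,320))]))
s=manip.observe();c=cam("wrist",s);cv2.imwrite("pics/w9.png",manip.snapshot("wrist")[:,:,::-1])
for n in("wrist","scene","side"):
  for d in manip.cut_out(n,"cap_wing"): print(n,d["confidence"],d["centre"],atz(c if n=="wrist" else cam(n),*d["centre"],.05))
E
```

```text
t 24.55 p [ 535.8 -109.9  206.1] jaw deg 92.34 z [ 0.0322  0.0157 -0.9994] F [-0.7 -0.2  0.1] M [-0.03  0.02  0.01] w 50.1 q7 1.3
err to axis in tool axes [  0.2   0.7 136.1]
wrist 0.89 [229.1, 314.4] [ 0.53579393 -0.10554848  0.05      ]
wrist 0.46 [190.7, 595.1] [0.49369958 0.12672131 0.05      ]
scene 0.81 [275.1, 287.4] [ 0.54323417 -0.10861782  0.05      ]
scene 0.81 [178.2, 398.8] [0.5282277 0.2772204 0.05     ]
scene 0.26 [311.3, 415.8] [0.7905155  0.01862806 0.05      ]
side 0.74 [198.0, 243.5] [0.48777049 0.29580265 0.05      ]
side 0.7 [279.6, 331.0] [ 0.52914464 -0.13098063  0.05      ]
side 0.3 [224.9, 263.4] [0.48078093 0.15191924 0.05      ]
```

View pics/v9.png

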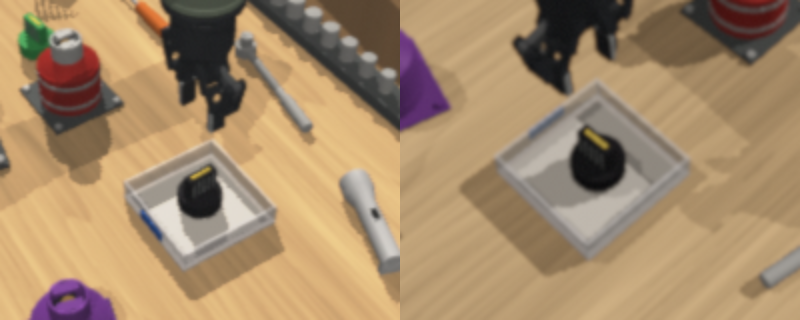

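View pics/w9.png

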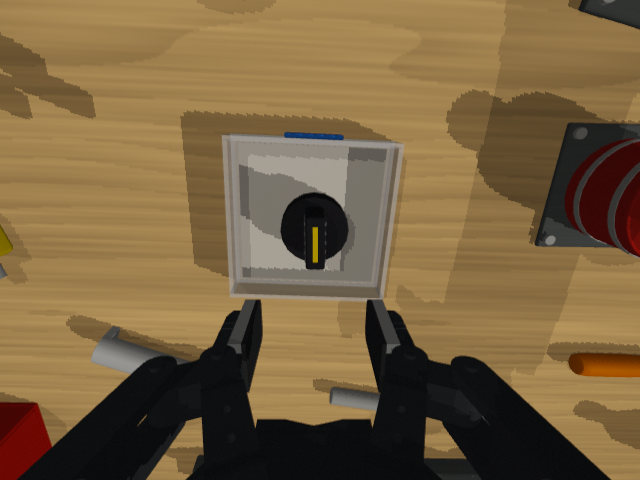

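The cap stands near the middle of the tray, at (315,225) in the wrist view. The gripper is clear of it and the bystanders haven't moved. I hand the job in.

```bash
python3 -c "
from bench import manip
print(manip.job_done())"
```

```text
the job is handed in; nothing more can be done
None
```

The black cap is off the small red canister and stands near the middle of the clear tray. The gripper is open and well above it. I handed the job in at about 25 s of the 72 s allowed; no verdict was reported.

- **Pressing:** the cap bottomed about 4 mm below its locked height. There the resistance rose at about 18 N/mm, close to the 20 N/mm stated for the rubber floor. The highest push I read was 18 N, well under the limit.
- **Turning:** I turned it 65° counter-clockwise while pressing with 11–14 N. I stopped at the release angle rather than going on to the hard stop. The cap then came up freely with no tug.
- **Placing:** the wrist camera puts the wing centre at about (0.536, -0.106) m, against a tray centre of about (0.538, -0.107) m, so it is well within 56 mm.
- **Bystanders:** in the last pictures the other things showed no visible change; I did not measure their positions.

**Checks that disagreed:**
- The side camera's single-ray estimate put the cap about 2 cm off in y from the other two views. It was still inside the limits, and the picture showed the cap central.
- The tool tilted by up to about 2° over the job, and drifted 14 mm sideways while lowering toward the tray. I corrected the drift before putting the cap down.

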